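Clear the balance pan, tare it and load the next bottle

ROBOT

A 6-joint arm with a two-finger parallel gripper is mounted at the origin on a cart in front of the work surface, level with it; the furniture and walls round the work are solid. World frame = base frame: x ahead of the robot, y to its left, z up, the work surface at z = 0. Lengths are in m, angles in rad, forces in N, time in s.
With the tool pointing down it reaches from about 0.425 to 0.95 m from the base axis. Payload 3.5 kg.
Tool frame: the origin (TCP) lies midway between the tips of the shut fingers; the grasp point (between the pads) lies 19 mm behind it; z points along the fingers, y is the direction in which the jaws open and shut (so a half turn about z gives the same grasp; the last joint's range is limited). The gripper opens to 85 mm and grips with 20 to 120 N. Pads are 22 mm wide; open, the fingers measure 114 mm over their backs; the gripper's body (76 mm by 85 mm) begins 54 mm behind the grasp point. The pads swing forward as they close: fully open they stand 13 mm farther back than shut.
Start: joints at [1.141, 0.286, 1.577, -0, 1.279, -0.15], TCP at [0.186, 0.649, 0.231] pointing down, gripper open.
Joint ranges: [-2.77, 2.77], [-0.9, 2.22], [0.21, 2.48], [-1.53, 4.67], [0.24, 2.81], [-2.84, 2.84]. Speed limits (rad/s): [2.79, 2.79, 3.14, 3.14, 3.14, 3.14].

INTERFACE

Orientations are given as a unit quaternion [x, y, z, w].
In Python, from plant import ctrl gives the robot as it stands.
- The arm moves only by the tool apply_moves, never from a script. Its argument "moves" is a list that holds one entry, the list of rows, each a list of 7 numbers: the shift along the tool's x, y, z in m, then the turn, a rotation vector about the tool's x, y, z in degrees, then the gripper's target within -1 to 1 (shut at 1, half-way at 0, fully open at -1). In form: [[[tx, ty, tz, ax, ay, az, hand], ...]]. A call has 1 to 12 rows; each row shifts and turns the pose as measured when the row begins, along the tool's axes as they then stand; what a row does not reach is not made up. A row lasts 1/10 s, in which the tool goes at most 50 mm and 8.59 degrees, less where a joint would pass 70% of its speed; a pose out of reach is approached as far as the arm can. A call with a gripper value outside its range is refused whole. The fingers move at their own pace and stop on an object; "force" is the grip in N (left out, the last holds). Time passes only in rows, so rows that do not move let the fingers close. It gives the time, the measured TCP pose, the force and the opening at its end, in the units of the state.
- ctrl.get_state(): the state, without advancing time (a new reading comes with each control period).
- ctrl.read_camera(name): name is "scene" or "top" or "wrist"; returns the picture (420x560x3 uint8, red, green, blue); there is no depth.
- ctrl.get_calibration(name): a dict with "camera_matrix" (3x3 intrinsics, pixels), "cam_to_world" (4x4, takes a point from camera to world coordinates). Camera axes: x right, y up, looking along -z (the intrinsics and any distortion apply to the point x, -y, -z); pixel columns grow to the right and rows downward; lengths in m; the calibration is good to about 2 mm. A picture is of the moment at which its call begins: read the wrist's pose just before it. get_calibration takes no time and is no camera call; for the wrist camera it gives the pose at the moment of the call.
- ctrl.sign_off(): hands the job in, once; it reports no verdict.
The state is a dict: "time": time; "qpos": joint angles; "dq": joint speeds; "joint_efforts": joint torques, N m; "eef_pos": TCP position; "tcp_rot": TCP orientation; "contact_force": force on the tool from outside, world axes, zero at the start; "wrist_torque": the same for the moment, N m; "opening": opening from 0.0 (shut) to 1.0 (fully open).
Only numpy, scipy, OpenCV 4.12 (cv2) and the standard library are available. Lean on these libraries where they do the work, as an engineer would, in place of code of your own. Each camera call takes 0.05 s, during which the arm holds its last target. There are 200 camera calls.

TASK

The balance is blocked by the big red-capped bottle that was left on its pan: stand that bottle upright on the floor of the white bottle tray, beside the bottle already there. Then press the balance's blue tare button fully down while the pan is empty, and after that stand the blue-capped bottle from the open bench between the balance and the tray upright in the middle of the pan, setting it down gently rather than dropping it. Keep both bottles upright all the time, and do not disturb the white-capped bottle or the two vials.

Things in the scene. Friction and masses are not known exactly. Their poses are not given: they have to be found in the camera images.
- balance: Top-pan laboratory balance, fixed to the bench; 211 x 160 mm, origin on the bench under its middle, z up, x from the front (low grey apron with display and button) to the rear. White rear housing from x = -45 to +105 mm, top 56 mm high; grey apron from x = -105 to -45 mm, top 36 mm high. Round steel pan, radius 60 mm, centred at x = +30 mm, y = 0, its top 68 mm high.
- pan (a point): Centre of the top face of the round steel pan (radius 60 mm), 68 mm above the bench; axes as the balance.
- tare (a joint): Travel of the tare button in m: 0 = up, 0.006 = fully down; a spring button pressed straight down, about 4 N at the bottom, springs back.
- tare_top (a point): Centre of the top face of the blue round tare button (22 mm across), on the balance's front apron; it moves down with the button.
- tray: Shallow white plastic bottle tray, fixed to the bench; 260 mm (its x) x 150 mm (its y), walls 4 mm thick and 16 mm high, floor 4 mm thick; origin on the bench under its centre, z up.
- tray_in (a point): Centre of the tray's inner floor (inner space 252 x 142 mm, along the tray's x and y), 4 mm above the bench.
- red_bottle: White reagent bottle with a red cap, loose, 0.35 kg nominal, standing on the pan at the start. Body 73 mm across, shoulder narrowing to the cap; cap 42 mm across from 116 to 135 mm height. Origin at the centre of its underside, z up along the bottle.
- blue_bottle: Small white reagent bottle with a blue cap, loose, 0.11 kg nominal, standing on the open bench between the balance and the tray (not the similar one at the back by the pipette stand, which is only scenery). Body 49 mm across, to about 60 mm height, then a shoulder; cap 34 mm across from 73 to 85 mm height. Origin at the centre of its underside, z up along the bottle.
- white_bottle: Small white reagent bottle with a white cap, 45 mm across and 80 mm high, standing loose in the tray; leave it alone. Origin at the centre of its underside.
- vial_a: Small clear vial with a white cap, 15 mm across, 46 mm high, loose on the bench near the robot; leave it alone. Origin at the centre of its underside.
- vial_b: Small clear vial with a black cap, 15 mm across, 46 mm high, loose on the bench near the robot; leave it alone. Origin at the centre of its underside.

How it is judged:
By the outcome, as a careful person would: the job done as asked, in the order asked, and still so for the second after the job is handed in, with the robot touching nothing.
It also fails if it takes over 67 s, if anything falls off the work surface, if the arm or the gripper's body presses on something with over 40 N, if the wrist force passes 120 N, or if a joint passes its speed limit or range.

## Working session

There is one attempt and no reset: what is moved stays moved. The work goes in short steps, Python scripts to look and compute and a tool call to move; the robot and the scene stay as the last step left them, time stands still between calls to the robot, and variables do not carry over. Pictures are saved under pics/ and viewed, about 8 in all and at most 12, crops included, and the job is handed in when it is done.

Besides the shell and the picture viewer there is one more tool, called as name(argument=value, ...) on one line, values as JSON. apply_moves: Moves the arm, as the interface text tells. Its arguments: {"type":"object","properties":{"moves":{"type":"array","items":{"type":"array","items":{"type":"array","items":{"type":"number"}}}},"force":{"type":"number"}},"required":["moves"]}

```bash
ls; mkdir -p pics; cat > h.py <<'E'
import numpy as np, cv2
from plant import ctrl
def shot(n,f):
    c=ctrl.get_calibration(n); im=ctrl.read_camera(n); cv2.imwrite('pics/'+f,im[:,:,::-1]); np.savez('pics/'+f+'.npz',im=im,K=c['camera_matrix'],T=c['cam_to_world']); return im
def ray(f,u,v,z):
    d=np.load('pics/'+f+'.npz'); K=d['K'];T=d['T']
    p=T[:3,:3]@np.array([(u-K[0,2])/K[0,0],-(v-K[1,2])/K[1,1],-1.]); o=T[:3,3]
    return o+p*(z-o[2])/p[2]
def proj(f,P):
    d=np.load('pics/'+f+'.npz'); K=d['K'];T=d['T']
    q=T[:3,:3].T@(np.array(P)-T[:3,3]); return K[0,2]+K[0,0]*q[0]/-q[2],K[1,2]+K[1,1]*q[1]/q[2]
E
python3 - <<'E'
from h import *
a=shot('top','t0.png');b=shot('scene','s0.png')
print(ctrl.get_calibration('top'));s=ctrl.get_state();print(s)
E
```

```text
pics
{'camera_matrix': array([[381.7630998 ,   0.        , 280.5518422 ],
       [  0.        , 381.7630998 , 209.86468046],
       [  0.        ,   0.        ,   1.        ]]), 'cam_to_world': array([[ 0.02740392,  0.9940935 , -0.10501015,  0.38413885],
       [-0.99916717,  0.02406274, -0.03295376, -0.00157542],
       [-0.03023229,  0.10582576,  0.99392501,  1.08822573],
       [ 0.        ,  0.        ,  0.        ,  1.        ]])}
{'time': 0.1, 'qpos': array([ 1.14100568e+00,  2.87145455e-01,  1.57803462e+00, -1.40160346e-05,
        1.27858061e+00, -1.49999413e-01]), 'dq': array([-0.00037804, -0.00372256, -0.00391147, -0.00189488,  0.00232338,
        0.00144822]), 'joint_efforts': array([ 7.03816841e-04, -4.07296586e+01, -2.93697363e+01, -1.53289088e-04,
        3.44642074e-03, -9.07711986e-07]), 'eef_pos': array([0.18612993, 0.64821519, 0.23003772]), 'tcp_rot': array([ 1.39437666e-01,  9.90230257e-01, -1.04070297e-03, -3.03439250e-04]), 'contact_force': array([ 0.38845794, -0.28192393,  0.01243245]), 'wrist_torque': array([ 0.01915654,  0.0224933 , -0.00179469]), 'opening': 0.9978224777383458}
```

View pics/t0.png

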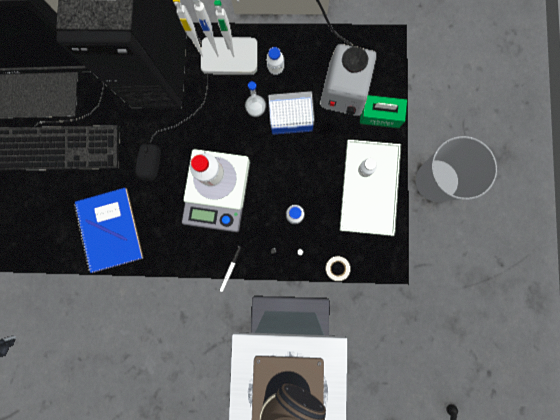

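View pics/s0.png

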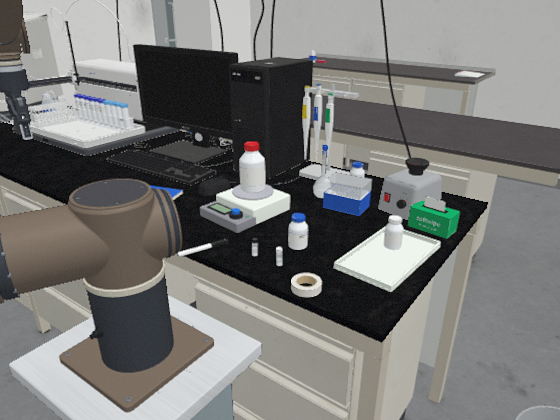

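The top view shows the balance near (216,190), the red cap at (200,163), the tare button at (226,220), the blue cap at (295,213), the tray around (371,188) with the white bottle at (368,167), and the vials at (274,250) and (300,252). The arm is out of the way.

```bash
python3 - <<'E'
from h import *
f='t0.png'; im=np.load('pics/t0.png.npz')['im']; hsv=cv2.cvtColor(im,cv2.COLOR_RGB2HSV)
def blob(mask,box):
    x0,y0,x1,y1=box; m=np.zeros_like(mask); m[y0:y1,x0:x1]=mask[y0:y1,x0:x1]
    n,l,s,c=cv2.connectedComponentsWithStats(m.astype(np.uint8)); i=1+np.argmax(s[1:,4]); return c[i],s[i],(l==i).astype(np.uint8)
blue=(hsv[...,0]>95)&(hsv[...,0]<130)&(hsv[...,1]>130)&(hsv[...,2]>60)
red=((hsv[...,0]<8)|(hsv[...,0]>172))&(hsv[...,1]>150)
r=blob(red,(180,140,225,190));print('red',r[:2],ray(f,*r[0],.203))
b=blob(blue,(280,200,310,230));print('blue',b[:2],ray(f,*b[0],.085))
t=blob(blue,(215,210,240,230));print('tare',t[:2],ray(f,*t[0],.040))
w=(hsv[...,2]>165)&(hsv[...,1]<50)
m=blob(w,(335,130,410,245));R=cv2.minAreaRect(cv2.findContours(m[2],0,2)[0][0]);B=cv2.boxPoints(R)
print('tray',R);P=[ray(f,*p,.016) for p in B];print(np.round(P,4),np.mean(P,0))
g=(hsv[...,2]>90)
m=blob(g,(170,140,260,240));ct=cv2.findContours(m[2],0,2)[0][0];R=cv2.minAreaRect(ct);print('bal',R,[np.round(ray(f,*p,.05),4) for p in cv2.boxPoints(R)])
for x in [(264,242,285,260),(292,245,308,260)]:
    v=blob(hsv[...,2]>(50 if x[0]==264 else 120),x);print('vial',v[:2],ray(f,*v[0],.046))
cv2.imwrite('pics/c.png',cv2.resize(im[135:265,170:410,::-1],None,fx=3.3,fy=3.3,interpolation=cv2.INTER_CUBIC))
E
```

```text
red (array([199.37727273, 162.82272727]), array([191, 155,  18,  17, 220], dtype=int32)) [0.58551812 0.22405365 0.203     ]
blue (array([294.69369369, 212.3963964 ]), array([289, 207,  12,  12, 111], dtype=int32)) [ 0.4843185  -0.00582559  0.085     ]
tare (array([225.46875 , 219.359375]), array([222, 215,   8,  10,  64], dtype=int32)) [0.46478187 0.18491422 0.04      ]
tray ((370.5241394042969, 187.21035766601562), (54.22869873046875, 91.84829711914062), 4.763641834259033)
[[ 0.4428 -0.133   0.016 ]
 [ 0.7057 -0.1519  0.016 ]
 [ 0.6954 -0.3053  0.016 ]
 [ 0.4341 -0.2828  0.016 ]] [ 0.56951544 -0.21824942  0.016     ]
bal ((214.8036346435547, 189.6568145751953), (59.95998001098633, 76.57093048095703), 8.880659103393555) [array([0.4512, 0.3103, 0.05  ]), array([0.6645, 0.2887, 0.05  ]), array([0.6413, 0.1211, 0.05  ]), array([0.43  , 0.1459, 0.05  ])]
vial (array([273.17391304, 250.13043478]), array([271, 248,   5,   5,  23], dtype=int32)) [0.38375535 0.05001761 0.046     ]
vial (array([299.92592593, 251.59259259]), array([298, 249,   5,   6,  27], dtype=int32)) [ 0.38180328 -0.02267096  0.046     ]
```

View pics/c.png

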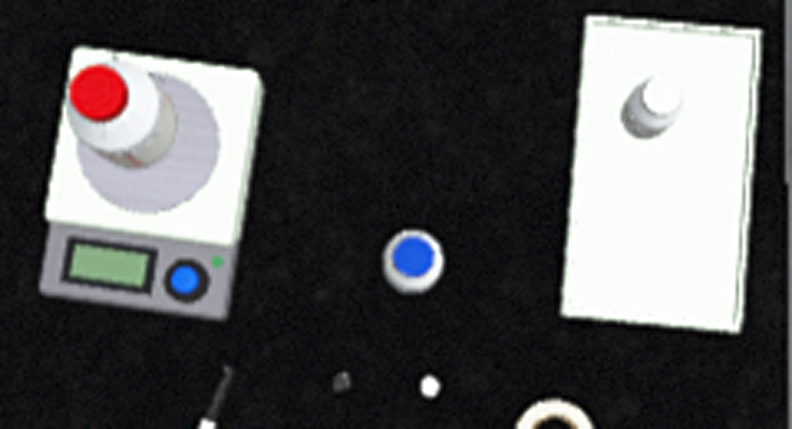

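apply_moves(moves=[[[0, 0, -0.045, 0, 0, -8, -1], [0, 0, -0.045, 0, 0, -8, -1], [-0.033, -0.036, 0, 0, 0, 0, -1], [-0.033, -0.036, 0, 0, 0, 0, -1], [-0.033, -0.036, 0, 0, 0, 0, -1], [-0.033, -0.036, 0, 0, 0, 0, -1], [-0.033, -0.036, 0, 0, 0, 0, -1], [-0.033, -0.036, 0, 0, 0, 0, -1], [-0.033, -0.036, 0, 0, 0, 0, -1], [-0.033, -0.036, 0, 0, 0, 0, -1], [-0.033, -0.036, 0, 0, 0, 0, -1], [-0.033, -0.036, 0, 0, 0, 0, -1]]])

```text
time: 1.3
eef_pos: [0.524, 0.2851, 0.3167]
tcp_rot: [-0.012, 1.0, -0.005, -0.004]
contact_force: [0.7, 0.7, -0.2]
opening: 0.999
```

```bash
cat >> h.py <<'E'
from scipy.spatial.transform import Rotation as R_
def go(P,yaw=0.,s=None):
    s=s or ctrl.get_state(); R=R_.from_quat(s['tcp_rot']); G=R_.from_euler('z',yaw,degrees=True)*R_.from_quat([0,1,0,0])
    print('t',round(s['time'],2),'p',np.round(s['eef_pos'],4),'shift',np.round(R.inv().apply(np.array(P)-s['eef_pos']),4),'turn',np.round((R.inv()*G).as_rotvec(degrees=True),1),'op',round(s['opening'],3),'F',np.round(s['contact_force'],1),'j6',round(s['qpos'][5],2))
E
python3 - <<'E'
from h import *
go([.585,.224,.32])
f='t0.png'
print('pan',ray(f,214.8,178,.068),'white',ray(f,370.6,163.8,.08))
E
```

```text
t 1.3 p [0.524  0.2851 0.3167] shift [-0.0595 -0.0626 -0.0031] turn [-0.6 -0.4  1.4] op 0.999 F [ 0.7  0.7 -0.2] j6 -1.26
pan [0.5749481  0.21399944 0.068     ] white [ 0.62023224 -0.20542761  0.08      ]
```

apply_moves(moves=[[[-0.03, -0.031, 0, -0.6, -0.4, 1.4, -1], [-0.025, -0.028, 0, 0, 0, 0, -1], [-0.003, -0.002, 0, 0, 0, 0, -1], [0, 0, 0, 0, 0, 0, -1]]])

```text
time: 1.7
eef_pos: [0.5872, 0.2162, 0.3134]
tcp_rot: [0.005, 1.0, -0.001, -0.002]
contact_force: [-0.3, -0.4, -0.3]
opening: 0.998
```

```bash
python3 - <<'E'
from h import *
go([.585,.224,.32])
shot('wrist','w0.png'); print(np.load('pics/w0.png.npz')['T'])
print(proj('w0.png',[.585,.224,.203]))
E
```

```text
t 1.7 p [0.5872 0.2162 0.3134] shift [ 0.0024  0.0078 -0.0066] turn [-0.1 -0.3 -0.6] op 0.998 F [-0.3 -0.4 -0.3] j6 -1.37
[[ 1.05013259e-02 -9.47435195e-01 -3.19775349e-01  5.04095694e-01]
 [ 9.99944859e-01  9.95933028e-03  3.33023422e-03  2.16841986e-01]
 [ 2.95672114e-05 -3.19792689e-01  9.47487538e-01  4.56823007e-01]
 [ 0.00000000e+00  0.00000000e+00  0.00000000e+00  1.00000000e+00]]
(np.float64(295.0729935577272), np.float64(206.1214588499292))
```

View pics/w0.png

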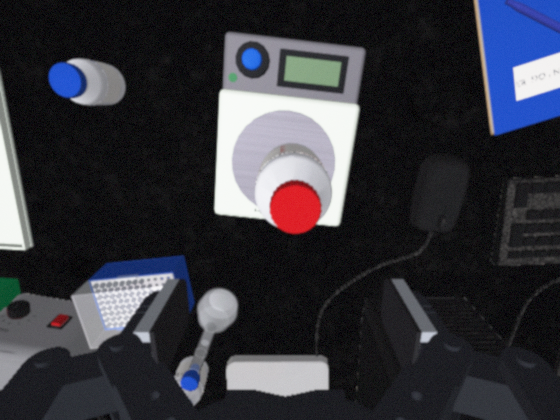

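The wrist camera looks from the base side: red cap at about (296,207), matching the prediction (295,206) from the top view; tare button at (252,59), blue cap at (67,78).

```bash
python3 - <<'E'
from h import *
f='w0.png'; im=np.load('pics/w0.png.npz')['im']; hsv=cv2.cvtColor(im,cv2.COLOR_RGB2HSV)
blue=(hsv[...,0]>95)&(hsv[...,0]<130)&(hsv[...,1]>130)&(hsv[...,2]>60)
red=((hsv[...,0]<8)|(hsv[...,0]>172))&(hsv[...,1]>150)
def c(m,b,z,n):
    x0,y0,x1,y1=b; q=np.zeros(m.shape,np.uint8);q[y0:y1,x0:x1]=m[y0:y1,x0:x1]; k=max(cv2.findContours(q,0,2)[0],key=cv2.contourArea); (e,ax,an)=cv2.fitEllipse(k); print(n,np.round(e,1),np.round(ax,1),ray(f,*e,z))
c(red,(250,170,340,250),.200,'red')
c(blue,(40,50,95,110),.083,'blue'); c(blue,(235,40,270,80),.040,'tare')
pan=(abs(hsv[...,0].astype(int)-120)<25)&(hsv[...,2]>120)&(hsv[...,2]<215)&(hsv[...,1]<50)&(hsv[...,1]>8)
print(ray(f,284,160,.068))
B=[(216,212),(343,226),(360,105),(219,90)]
print([np.round(ray(f,*p,.056),4) for p in B])
E
```

```text
red [295.  208.1] [49.1 53.8] [0.58759437 0.2240358  0.2       ]
blue [65.9 79.9] [32.6 40.4] [ 0.48504657 -0.00732322  0.083     ]
tare [251.4  58.7] [20.8 23. ] [0.46294879 0.17973293 0.04      ]
[0.57242458 0.21516609 0.068     ]
[array([0.6385, 0.1299, 0.056 ]), array([0.6588, 0.2885, 0.056 ]), array([0.5134, 0.3012, 0.056 ]), array([0.4959, 0.144 , 0.056 ])]
```

apply_moves(moves=[[[0.001, 0.008, 0.0, 0, 0, -0.6, -1], [0, 0, 0.04, 0, 0, 0, -1], [0, 0, 0.04, 0, 0, 0, -1], [0, 0, 0.025, 0, 0, 0, -1], [0, 0, 0, 0, 0, 0, -1], [0, 0, 0, 0, 0, 0, -1]]])

```text
time: 2.35
eef_pos: [0.581, 0.2357, 0.209]
tcp_rot: [-0.008, 1.0, 0.001, -0.0]
contact_force: [-0.6, -0.4, 0.3]
opening: 0.997
```

```bash
python3 - <<'E'
from h import *
go([.586,.224,.172])
E
```

```text
t 2.35 p [0.581  0.2357 0.209 ] shift [-0.0048 -0.0118  0.037 ] turn [ 0.1 -0.   0.9] op 0.997 F [-0.6 -0.4  0.3] j6 -1.36
```

apply_moves(moves=[[[-0.005, -0.012, 0.0, 0, 0, 0.9, -1], [0, 0, 0, 0, 0, 0, -1], [0, 0, 0, 0, 0, 0, -1]]])

```text
time: 2.65
eef_pos: [0.588, 0.2249, 0.2143]
tcp_rot: [-0.001, 1.0, 0.002, 0.004]
contact_force: [-0.1, 0.3, 0.9]
opening: 0.998
```

```bash
python3 - <<'E'
from h import *
go([.586,.224,.172])
E
```

```text
t 2.65 p [0.588  0.2249 0.2143] shift [ 0.0023 -0.001   0.0423] turn [0.2 0.4 0.1] op 0.998 F [-0.1  0.3  0.9] j6 -1.37
```

apply_moves(moves=[[[0.002, -0.001, 0.02, 0, 0, 0, -1], [0, 0, 0.018, 0, 0, 0, -1], [0, 0, 0, 0, 0, 0, -1], [0, 0, 0, 0, 0, 0, -1]]])

```text
time: 3.05
eef_pos: [0.5902, 0.2238, 0.1824]
tcp_rot: [0.0, 1.0, 0.003, 0.009]
contact_force: [0.0, 0.3, 0.3]
opening: 1.002
```

```bash
python3 - <<'E'
from h import *
go([.586,.224,.172])
E
```

```text
t 3.05 p [0.5902 0.2238 0.1824] shift [0.0044 0.0001 0.0103] turn [ 0.3  1.1 -0. ] op 1.002 F [0.  0.3 0.3] j6 -1.37
```

apply_moves(moves=[[[0.004, 0, 0.01, 0, 1.1, 0, -1], [0, 0, 0, 0, 0, 0, -1], [0.0, 0, 0, 0, 0, 0, 1], [0, 0, 0, 0, 0, 0, 1], [0, 0, 0, 0, 0, 0, 1], [0, 0, 0, 0, 0, 0, 1], [0, 0, 0, 0, 0, 0, 1]]], force=60)

```text
time: 3.75
eef_pos: [0.588, 0.224, 0.176]
tcp_rot: [0.0, 1.0, 0.003, 0.002]
contact_force: [0.4, -0.6, -0.4]
opening: 0.484
```

```bash
python3 - <<'E'
from h import *
go([.586,.224,.172])
E
```

```text
t 3.75 p [0.588 0.224 0.176] shift [ 0.002 -0.     0.004] turn [ 0.4  0.2 -0. ] op 0.484 F [ 0.4 -0.6 -0.4] j6 -1.37
```

apply_moves(moves=[[[0, 0, -0.01, 0, 0, 0, 1], [0, 0, -0.02, 0, 0, 0, 1], [0, 0, -0.02, 0, 0, 0, 1], [0, 0, -0.015, 0, 0, 0, 1], [0, 0, 0, 0, 0, 0, 1], [0, 0, 0, 0, 0, 0, 1]]])

```text
time: 4.35
eef_pos: [0.584, 0.2231, 0.2374]
tcp_rot: [0.0, 1.0, 0.002, -0.005]
contact_force: [-0.5, -0.8, -4.2]
opening: 0.479
```

```bash
python3 - <<'E'
from h import *
go([.507,-.213,.236])
E
```

```text
t 4.35 p [0.584  0.2231 0.2374] shift [ 0.077  -0.4361 -0.    ] turn [ 0.3 -0.5 -0. ] op 0.479 F [-0.5 -0.8 -4.2] j6 -1.37
```

apply_moves(moves=[[[0.0, -0.01, 0, 0, -0.5, 0, 1], [0.004, -0.02, 0, 0, 0, 0, 1], [0.006, -0.03, 0, 0, 0, 0, 1], [0.006, -0.035, 0, 0, 0, 0, 1], [0.007, -0.04, 0, 0, 0, 0, 1], [0.007, -0.04, 0, 0, 0, 0, 1], [0.007, -0.04, 0, 0, 0, 0, 1], [0.007, -0.04, 0, 0, 0, 0, 1], [0.007, -0.04, 0, 0, 0, 0, 1], [0.006, -0.035, 0, 0, 0, 0, 1], [0.005, -0.03, 0, 0, 0, 0, 1], [0.004, -0.02, 0, 0, 0, 0, 1]]])

```text
time: 5.55
eef_pos: [0.5064, -0.1737, 0.2211]
tcp_rot: [-0.002, 1.0, 0.002, -0.01]
contact_force: [0.3, -0.2, -3.6]
opening: 0.485
```

```bash
python3 - <<'E'
from h import *
go([.507,-.213,.236])
E
```

```text
t 5.55 p [ 0.5064 -0.1737  0.2211] shift [-0.0001 -0.0393 -0.015 ] turn [ 0.2 -1.1  0.3] op 0.485 F [ 0.3 -0.2 -3.6] j6 -2.09
```

apply_moves(moves=[[[0, -0.015, -0.01, 0, -1, 0.3, 1], [0, -0.009, 0, 0, 0, 0, 1], [0, 0, 0, 0, 0, 0, 1], [0, 0, 0, 0, 0, 0, 1]]])

```text
time: 5.95
eef_pos: [0.5024, -0.2017, 0.2264]
tcp_rot: [0.003, 1.0, 0.003, -0.004]
contact_force: [0.2, 0.3, -3.2]
opening: 0.479
```

```bash
python3 - <<'E'
from h import *
go([.507,-.213,.116])
shot('top','t1.png');im=shot('wrist','w1.png')
a=np.load('pics/t1.png.npz')['im'][110:270,150:420]
cv2.imwrite('pics/c1.png',np.hstack([cv2.resize(a,(472,280)),cv2.resize(im,(328,280))])[:,:,::-1])
E
```

```text
t 5.95 p [ 0.5024 -0.2017  0.2264] shift [-0.0057 -0.0119  0.1102] turn [ 0.3 -0.5 -0.4] op 0.479 F [ 0.2  0.3 -3.2] j6 -2.13
```

View pics/c1.png

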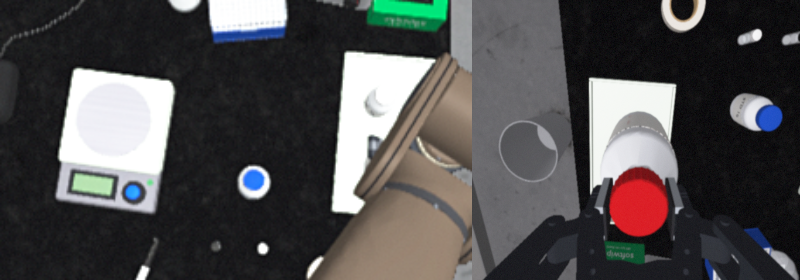

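apply_moves(moves=[[[-0.003, -0.008, 0.03, 0, -0.5, -0.4, 1], [-0.002, -0.003, 0.03, 0, 0, 0, 1], [0, 0, 0.02, 0, 0, 0, 1], [0, 0, 0.01, 0, 0, 0, 1], [0, 0, 0, 0, 0, 0, 1], [0, 0, 0, 0, 0, 0, 1]]])

```text
time: 6.65
eef_pos: [0.5097, -0.2076, 0.1348]
tcp_rot: [-0.005, 1.0, 0.003, 0.001]
contact_force: [-0.1, 0.5, -3.7]
opening: 0.476
```

```bash
python3 - <<'E'
from h import *
go([.507,-.213,.112])
f='t1.png'; im=np.load('pics/t1.png.npz')['im']; hsv=cv2.cvtColor(im,cv2.COLOR_RGB2HSV)
# pan: greyer than housing
m=np.zeros(im.shape[:2],np.uint8); s=(hsv[150:205,184:252,2]<238)&(hsv[150:205,184:252,2]>150); m[150:205,184:252]=s
m=cv2.morphologyEx(m,cv2.MORPH_OPEN,np.ones((5,5)))
k=max(cv2.findContours(m,0,2)[0],key=cv2.contourArea);e=cv2.fitEllipse(k);print(e,ray(f,*e[0],.068),cv2.boundingRect(k))
E
```

```text
t 6.65 p [ 0.5097 -0.2076  0.1348] shift [ 0.0028 -0.0055  0.0228] turn [0.3 0.1 0.6] op 0.476 F [-0.1  0.5 -3.7] j6 -2.16Traceback (most recent call last):
  File "<stdin>", line 7, in <module>
ValueError: max() iterable argument is empty
```

apply_moves(moves=[[[0.002, -0.004, 0.008, 0, 0, 0.6, 1], [0, 0, 0.008, 0, 0, 0, 1], [0, 0, 0.004, 0, 0, 0, 1], [0, 0, 0, 0, 0, 0, 1], [0, 0, 0, 0, 0, 0, 1]]])

```text
time: 7.15
eef_pos: [0.5098, -0.2129, 0.117]
tcp_rot: [0.001, 1.0, 0.001, 0.004]
contact_force: [-0.4, 0.8, -3.4]
opening: 0.483
```

```bash
python3 - <<'E'
from h import *
go([.507,-.213,.112])
im=np.load('pics/t1.png.npz')['im'];print(im[178,180:256:3].tolist())
E
```

```text
t 7.15 p [ 0.5098 -0.2129  0.117 ] shift [ 0.0028 -0.0001  0.0049] turn [ 0.1  0.5 -0.1] op 0.483 F [-0.4  0.8 -3.4] j6 -2.15
[[22, 24, 25], [26, 28, 28], [61, 67, 64], [255, 255, 255], [255, 255, 255], [239, 239, 246], [240, 240, 246], [240, 239, 246], [239, 240, 246], [239, 240, 246], [239, 239, 245], [240, 240, 247], [240, 239, 246], [240, 239, 247], [240, 240, 246], [240, 240, 246], [239, 239, 246], [238, 238, 245], [239, 239, 246], [255, 255, 255], [255, 255, 255], [255, 255, 255], [252, 255, 250], [20, 16, 23], [29, 28, 32], [36, 33, 36]]
```

apply_moves(moves=[[[0.002, 0, 0.002, 0, 0.5, 0, 1], [0, 0, 0.002, 0, 0, 0, 1], [0, 0, 0.002, 0, 0, 0, 1], [0, 0, 0.001, 0, 0, 0, 1], [0, 0, 0, 0, 0, 0, 1]]])

```text
time: 7.65
eef_pos: [0.5097, -0.2135, 0.113]
tcp_rot: [0.001, 1.0, -0.0, 0.002]
contact_force: [-0.5, -0.1, -4.5]
opening: 0.48
```

```bash
python3 - <<'E'
from h import *
go([.507,-.213,.112])
f='t1.png'; im=np.load('pics/t1.png.npz')['im'].astype(int)
m=np.zeros(im.shape[:2],np.uint8); b=im[150:205,184:252]; m[150:205,184:252]=(abs(b[...,0]-240)<6)&(b[...,2]-b[...,0]>4)
k=max(cv2.findContours(m,0,2)[0],key=cv2.contourArea);e=cv2.fitEllipse(k);print(e,ray(f,*e[0],.068),cv2.boundingRect(k))
E
```

```text
t 7.65 p [ 0.5097 -0.2135  0.113 ] shift [0.0028 0.0005 0.001 ] turn [-0.   0.2 -0.1] op 0.48 F [-0.5 -0.1 -4.5] j6 -2.15
((214.43959045410156, 177.80873107910156), (40.69863510131836, 41.63294982910156), 62.887142181396484) [0.57545565 0.21501213 0.068     ] (194, 157, 42, 42)
```

Pan centre is (0.5755, 0.215), and all the estimates agree. I'll keep lowering until contact.

apply_moves(moves=[[[0, 0, 0.002, 0, 0.2, 0, 1], [0, 0, 0.002, 0, 0, 0, 1], [0, 0, 0.002, 0, 0, 0, 1], [0, 0, 0, 0, 0, 0, 1]]])

```text
time: 8.05
eef_pos: [0.5133, -0.2141, 0.1133]
tcp_rot: [0.001, 1.0, -0.001, 0.003]
contact_force: [0.8, 0.2, -3.0]
opening: 0.474
```

apply_moves(moves=[[[0.002, 0, 0.005, 0, 0, 0, 1], [0, 0, 0.004, 0, 0, 0, 1]]])

```text
time: 8.25
eef_pos: [0.5174, -0.2147, 0.1129]
tcp_rot: [0.002, 1.0, -0.001, 0.01]
contact_force: [-3.3, 5.7, 16.6]
opening: 0.481
```

apply_moves(moves=[[[0, 0, -0.001, 0, 1, 0, 1], [0, 0, 0, 0, 0, 0, 1]]])

```text
time: 8.45
eef_pos: [0.5178, -0.2151, 0.1143]
tcp_rot: [0.002, 1.0, -0.002, 0.002]
contact_force: [-0.1, -0.9, -3.9]
opening: 0.482
```

apply_moves(moves=[[[0, 0, 0.004, 0, 0, 0, 1], [0, 0, 0.002, 0, 0, 0, 1]]])

```text
time: 8.65
eef_pos: [0.5202, -0.2156, 0.1129]
tcp_rot: [0.002, 1.0, -0.002, 0.004]
contact_force: [-2.2, 4.0, 11.1]
opening: 0.481
```

```bash
python3 - <<'E'
from h import *
go([.518,-.2151,.112])
E
```

```text
t 8.65 p [ 0.5202 -0.2156  0.1129] shift [0.0022 0.0005 0.0009] turn [-0.2  0.5 -0.2] op 0.481 F [-2.2  4.  11.1] j6 -2.14
```

Contact; releasing.

apply_moves(moves=[[[0, 0, 0.001, 0, 0, 0, -0.4], [0, 0, 0, 0, 0, 0, -0.6], [0, 0, 0, 0, 0, 0, -1], [0, 0, 0, 0, 0, 0, -1], [0, 0, 0, 0, 0, 0, -1], [0, 0, 0, 0, 0, 0, -1], [0, 0, -0.03, 0, 0, 0, -1], [0, 0, -0.04, 0, 0, 0, -1], [0, 0, -0.04, 0, 0, 0, -1], [0, 0, -0.02, 0, 0, 0, -1], [0, 0, 0, 0, 0, 0, -1]]])

```text
time: 9.75
eef_pos: [0.517, -0.2151, 0.2414]
tcp_rot: [0.002, 1.0, -0.001, 0.001]
contact_force: [-0.7, 0.2, -0.2]
opening: 0.999
```

```bash
python3 - <<'E'
from h import *
go([.464,.182,.15])
shot('wrist','w2.png')
E
```

```text
t 9.75 p [ 0.517  -0.2151  0.2414] shift [0.0549 0.397  0.0908] turn [-0.1  0.1 -0.3] op 0.999 F [-0.7  0.2 -0.2] j6 -2.14
```

View pics/w2.png

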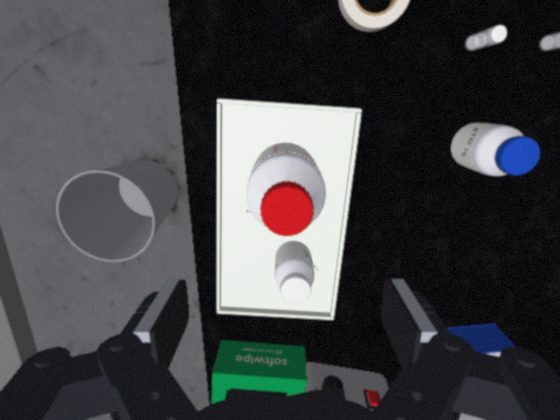

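Red bottle stands upright in the tray (cap 287,208) and the white bottle is untouched (295,290). Next: the tare button.

apply_moves(moves=[[[0.0, 0.03, 0, 0, 0, 0, 1], [0.006, 0.045, 0, 0, 0, 0, 1], [0.006, 0.045, 0, 0, 0, 0, 1], [0.006, 0.045, 0, 0, 0, 0, 1], [0.006, 0.045, 0, 0, 0, 0, 1], [0.006, 0.045, 0, 0, 0, 0, 1], [0.006, 0.045, 0, 0, 0, 0, 1], [0.006, 0.04, 0.01, 0, 0, 0, 1], [0.006, 0.03, 0.02, 0, 0, 0, 1], [0.005, 0.015, 0.02, 0, 0, 0, 1], [0, 0, 0, 0, 0, 0, 1], [0, 0, 0, 0, 0, 0, 1]]])

```text
time: 11.0
eef_pos: [0.4509, 0.1843, 0.1637]
tcp_rot: [0.004, 1.0, 0.001, -0.018]
contact_force: [0.0, 0.1, 0.3]
opening: -0.003
```

```bash
python3 - <<'E'
from h import *
go([.464,.182,.12])
f='w3.png';im=shot('wrist',f);hsv=cv2.cvtColor(im,cv2.COLOR_RGB2HSV)
blue=((hsv[...,0]>95)&(hsv[...,0]<130)&(hsv[...,1]>130)&(hsv[...,2]>60)).astype(np.uint8)
for k in cv2.findContours(blue,0,2)[0]:
    if cv2.contourArea(k)>100:
        e=cv2.fitEllipse(k);print(e,ray(f,*e[0],.042),'blue',ray(f,*e[0],.085))
E
```

```text
t 11.0 p [0.4509 0.1843 0.1637] shift [-0.0148 -0.0023  0.0432] turn [ 0.1 -2.1 -0.5] op -0.003 F [0.  0.1 0.3] j6 -1.39
((24.42902374267578, 270.2150573730469), (46.25880813598633, 54.951236724853516), 98.52699279785156) [ 0.50353962 -0.04067324  0.042     ] blue [ 0.48246124 -0.00455073  0.085     ]
((280.2366027832031, 228.76739501953125), (27.962907791137695, 29.753049850463867), 175.24000549316406) [0.46786271 0.18063327 0.042     ] blue [0.45251446 0.18121137 0.085     ]
```

View pics/w3.png

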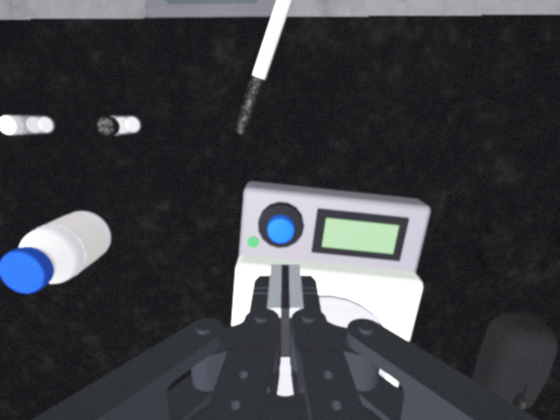

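Button at pixel (280,229) → about (0.466, 0.181); vials and blue bottle are unmoved.

apply_moves(moves=[[[-0.008, -0.002, 0.02, 0, -2, -0.5, 1], [-0.006, 0, 0.03, 0, 0, 0, 1], [0, 0, 0.03, 0, 0, 0, 1], [0, 0, 0, 0, 0, 0, 1], [0, 0, 0, 0, 0, 0, 1]]])

```text
time: 11.55
eef_pos: [0.4705, 0.1775, 0.0863]
tcp_rot: [0.004, 1.0, 0.001, 0.004]
contact_force: [0.7, 0.4, -0.3]
opening: 0.001
```

```bash
python3 - <<'E'
from h import *
go([.466,.181,.055])
E
```

```text
t 11.55 p [0.4705 0.1775 0.0863] shift [0.0048 0.0034 0.0312] turn [ 0.2  0.5 -0.4] op 0.001 F [ 0.7  0.4 -0.3] j6 -1.41
```

apply_moves(moves=[[[0.005, 0.003, 0.015, 0, 0.5, -0.4, 1], [0, 0, 0.01, 0, 0, 0, 1], [0, 0, 0, 0, 0, 0, 1], [0, 0, 0, 0, 0, 0, 1]]])

```text
time: 11.95
eef_pos: [0.4686, 0.1804, 0.0638]
tcp_rot: [0.001, 1.0, 0.002, 0.004]
contact_force: [-0.7, -0.1, -0.2]
opening: 0.002
```

```bash
python3 - <<'E'
from h import *
go([.466,.181,.04])
E
```

```text
t 11.95 p [0.4686 0.1804 0.0638] shift [0.0028 0.0005 0.0238] turn [ 0.2  0.4 -0.1] op 0.002 F [-0.7 -0.1 -0.2] j6 -1.41
```

apply_moves(moves=[[[0.003, 0, 0.01, 0, 0.4, 0, 1], [0.001, 0, 0.007, 0, 0, 0, 1], [0, 0, 0.004, 0, 0, 0, 1], [0, 0, 0.004, 0, 0, 0, 1]]])

```text
time: 12.35
eef_pos: [0.4673, 0.181, 0.0515]
tcp_rot: [-0.001, 1.0, 0.0, -0.003]
contact_force: [-13.5, -3.6, 27.8]
opening: -0.001
```

```bash
python3 - <<'E'
from h import *
a=shot('wrist','w4.png'); b=shot('scene','s4.png')
go([.465,.182,.044])
print(ctrl.get_state()['wrist_torque'])
cv2.imwrite('pics/c4.png',np.hstack([cv2.resize(a[150:330,190:370],(400,400)),cv2.resize(b[160:240,180:300],(400,267))[:267].__class__((0,)) if 0 else cv2.copyMakeBorder(cv2.resize(b[160:240,180:300],(400,267)),0,133,0,0,0)])[:,:,::-1])
E
```

```text
t 12.45 p [0.4673 0.181  0.0515] shift [0.0022 0.001  0.0075] turn [ 0.  -0.4  0.1] op 0.003 F [-13.1  -3.6  29.3] j6 -1.41
[-0.7178901   2.34792155 -0.00438797]
```

View pics/c4.png

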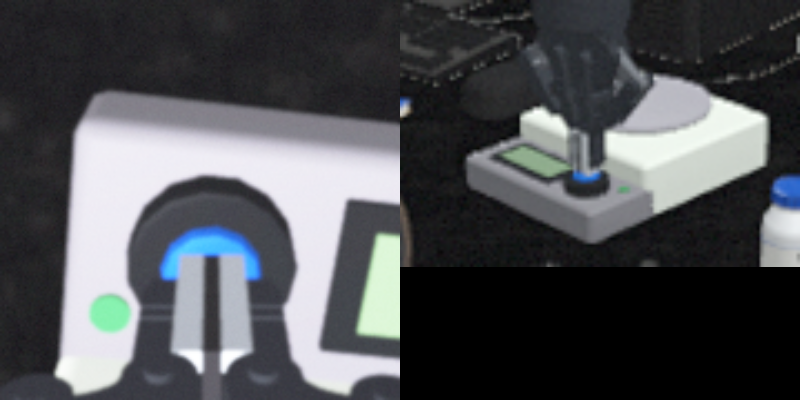

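```bash
python3 - <<'E'
from h import *
for z in (.04,.044,.048,.052): print(z,'collar w4',ray('w4.png',285.4,267.9,z)[:2],'blue w3',ray('w3.png',280.2,228.8,z)[:2],'blue w0',ray('w0.png',251.4,58.7,z)[:2], 'fingerfront',ray('w4.png',285.4,150+255*.45,z)[:2])
for p in ([.4673,.181,.0515],[.4563,.181,.0515]): print(proj('w4.png',p))
E
```

```text
0.04 collar w4 [0.46646344 0.18105906] blue w3 [0.46860531 0.18057527] blue w0 [0.46293086 0.17977168] fingerfront [0.46468109 0.18105526]
0.044 collar w4 [0.46434803 0.18104015] blue w3 [0.46717714 0.1806295 ] blue w0 [0.46332589 0.18012743] fingerfront [0.46261164 0.18103644]
0.048 collar w4 [0.46223262 0.18102123] blue w3 [0.46574897 0.18068374] blue w0 [0.46372093 0.18048317] fingerfront [0.46054219 0.18101762]
0.052 collar w4 [0.4601172  0.18100232] blue w3 [0.4643208  0.18073798] blue w0 [0.46411596 0.18083891] fingerfront [0.45847273 0.18099881]
(np.float64(285.35921724010564), np.float64(280.8846018481388))
(np.float64(285.40864242049423), np.float64(260.0709190408501))
```

apply_moves(moves=[[[0, 0, -0.012, 0, -0.4, 0, 1], [0.003, 0, 0, 0, 0, 0, 1], [0, 0, 0, 0, 0, 0, 1], [0, 0, 0, 0, 0, 0, 1]]])

```text
time: 12.85
eef_pos: [0.4641, 0.1812, 0.0641]
tcp_rot: [-0.001, 1.0, 0.0, 0.001]
contact_force: [-0.3, 0.8, -0.4]
opening: -0.001
```

```bash
python3 - <<'E'
from h import *
go([.4625,.181,.056])
E
```

```text
t 12.85 p [0.4641 0.1812 0.0641] shift [ 0.0016 -0.0002  0.0081] turn [0.  0.1 0.2] op -0.001 F [-0.3  0.8 -0.4] j6 -1.41
```

apply_moves(moves=[[[0.001, 0, 0.006, 0, 0, 0, 1], [0, 0, 0.002, 0, 0, 0, 1]]])

```text
time: 13.05
eef_pos: [0.4625, 0.1812, 0.0543]
tcp_rot: [-0.001, 1.0, 0.0, 0.0]
contact_force: [-1.5, 0.2, 2.6]
opening: -0.003
```

apply_moves(moves=[[[0.001, 0, 0.003, 0, 0, 0, 1]]])

```text
time: 13.15
eef_pos: [0.4626, 0.1812, 0.0516]
tcp_rot: [-0.001, 1.0, 0.0, 0.001]
contact_force: [-4.0, -1.5, 23.6]
opening: -0.0
```

apply_moves(moves=[[[0.001, 0, 0.004, 0, 0, 0, 1]]])

```text
time: 13.25
eef_pos: [0.4628, 0.1813, 0.0512]
tcp_rot: [-0.002, 1.0, -0.0, 0.0]
contact_force: [-13.6, -4.9, 42.8]
opening: 0.005
```

apply_moves(moves=[[[0.001, 0, 0.005, 0, 0, 0, 1]]])

```text
time: 13.35
eef_pos: [0.4628, 0.1813, 0.0513]
tcp_rot: [-0.002, 1.0, -0.001, -0.001]
contact_force: [-15.3, -4.4, 40.8]
opening: 0.0
```

apply_moves(moves=[[[0, 0, -0.003, 0, 0, 0, 1]]])

```text
time: 13.45
eef_pos: [0.463, 0.1813, 0.0558]
tcp_rot: [-0.002, 1.0, -0.001, -0.002]
contact_force: [-1.6, -0.3, 0.7]
opening: -0.004
```

```bash
python3 - <<'E'
from h import *
go([.4625,.181,.056])
for f,b in (('w0.png',(235,40,270,80)),('w3.png',(255,200,305,260)),('w4.png',(240,230,330,290))):
    im=np.load('pics/'+f+'.npz')['im'];hsv=cv2.cvtColor(im,cv2.COLOR_RGB2HSV)
    m=(hsv[...,0]>90)&(hsv[...,0]<130)&(hsv[...,1]>120)&(hsv[...,2]>60); ys,xs=np.nonzero(m[b[1]:b[3],b[0]:b[2]]); xs=xs+b[0]; ys=ys+b[1]
    u=(xs.min()+xs.max())/2; v=ys.min(); print(f,xs.min(),xs.max(),ys.min(),ys.max(),[np.round(ray(f,u,v,z)[0],4) for z in (.044,.048,.052,.056,.060)],'width',[round(ray(f,xs.min()-.5,v+10,z)[1]-ray(f,xs.max()+.5,v+10,z)[1],4) for z in (.046,.058)])
E
```

```text
t 13.45 p [0.463  0.1813 0.0558] shift [ 0.0005 -0.0003 -0.0002] turn [-0.2 -0.2  0.3] op -0.004 F [-1.6 -0.3  0.7] j6 -1.4
w0.png 241 262 47 70 [np.float64(0.4515), np.float64(0.4521), np.float64(0.4526), np.float64(0.4531), np.float64(0.4536)] width [np.float64(-0.0243), np.float64(-0.0236)]
w3.png 266 294 214 243 [np.float64(0.4544), np.float64(0.4531), np.float64(0.4519), np.float64(0.4507), np.float64(0.4494)] width [np.float64(-0.0237), np.float64(-0.0226)]
w4.png 262 307 251 276 [np.float64(0.4552), np.float64(0.4533), np.float64(0.4514), np.float64(0.4495), np.float64(0.4477)] width [np.float64(-0.0223), np.float64(-0.0205)]
```

```bash
python3 - <<'E'
from h import *
a=shot('wrist','w5.png'); go([.4625,.181,.056])
for f in ('w4.png','w5.png'):
    im=np.load('pics/'+f+'.npz')['im']
    print(f,[tuple(int(x) for x in p) for p in im[215:272:1,290]])
w4=np.load('pics/w4.png.npz')['im']
cv2.imwrite('pics/c5.png',np.hstack([cv2.resize(x[190:310,220:350],(400,370),interpolation=cv2.INTER_CUBIC) for x in (w4,a)])[:,:,::-1])
E
```

```text
t 13.5 p [0.4639 0.1815 0.0564] shift [ 0.0014 -0.0005  0.0004] turn [-0.1 -0.1  0.3] op -0.004 F [-1.2  0.2  2.8] j6 -1.4
w4.png [(222, 219, 230), (224, 220, 232), (231, 228, 237), (233, 231, 240), (237, 234, 243), (238, 236, 243), (238, 238, 244), (239, 238, 245), (240, 237, 245), (239, 237, 244), (238, 235, 243), (237, 235, 243), (236, 234, 242), (221, 219, 228), (160, 156, 169), (84, 84, 90), (52, 50, 54), (41, 45, 51), (48, 46, 53), (44, 42, 49), (48, 49, 53), (54, 51, 54), (63, 62, 69), (77, 77, 84), (75, 75, 85), (72, 74, 82), (72, 73, 81), (69, 69, 78), (75, 72, 82), (70, 69, 79), (71, 72, 81), (74, 72, 82), (74, 73, 80), (69, 71, 80), (69, 70, 80), (70, 72, 81), (66, 71, 91), (64, 83, 137), (54, 98, 190), (49, 111, 223), (52, 122, 238), (62, 145, 252), (70, 172, 255), (78, 192, 255), (75, 192, 255), (76, 192, 255), (73, 189, 255), (69, 187, 255), (88, 187, 255), (136, 184, 254), (169, 184, 225), (179, 183, 195), (177, 182, 193), (180, 184, 195), (179, 183, 193), (179, 184, 195), (178, 181, 193)]
w5.png [(166, 162, 174), (180, 178, 190), (197, 193, 207), (207, 203, 217), (216, 212, 224), (223, 221, 231), (226, 223, 232), (231, 227, 238), (232, 230, 239), (237, 235, 243), (239, 237, 245), (240, 239, 245), (239, 238, 245), (239, 238, 246), (240, 238, 246), (240, 238, 246), (240, 239, 245), (237, 235, 243), (225, 224, 233), (181, 177, 189), (103, 102, 107), (55, 53, 57), (49, 51, 52), (48, 48, 51), (42, 41, 46), (48, 46, 50), (52, 51, 58), (62, 61, 67), (74, 73, 82), (78, 81, 85), (78, 80, 85), (70, 70, 78), (70, 69, 78), (70, 71, 79), (72, 75, 82), (72, 72, 82), (71, 73, 80), (69, 72, 79), (72, 73, 81), (70, 70, 81), (72, 74, 84), (70, 74, 100), (66, 86, 144), (55, 99, 188), (50, 108, 213), (44, 106, 219), (43, 107, 220), (49, 111, 225), (79, 124, 227), (136, 157, 219), (171, 180, 201), (183, 190, 198), (180, 186, 196), (180, 187, 197), (180, 185, 195), (182, 187, 196), (181, 186, 196)]
```

View pics/c5.png

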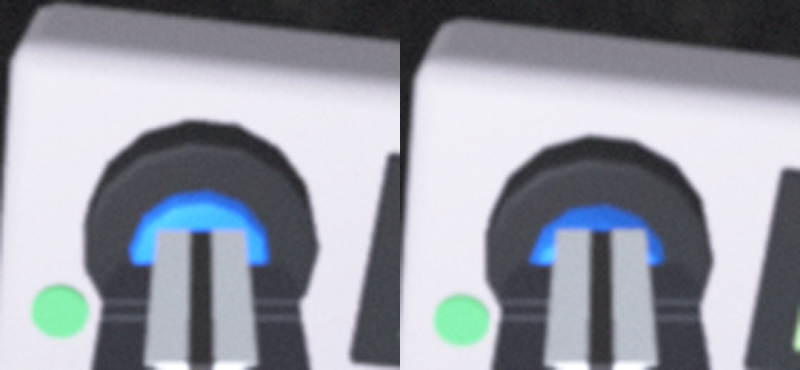

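Left (pressed) versus right (nearly released): the button sank while still proud of its collar, so the 42 N stop was its own bottom stop after about 6 mm of travel. Next: the blue bottle.

apply_moves(moves=[[[0, 0, -0.03, 0, 0, 0, 1], [0, 0, -0.04, 0, 0, 0, 1], [0, 0, -0.03, 0, 0, 0, 0], [-0.003, -0.025, 0, 0, 0, 0, -1], [-0.004, -0.035, 0, 0, 0, 0, -1], [-0.004, -0.035, 0, 0, 0, 0, -1], [-0.004, -0.035, 0, 0, 0, 0, -1], [-0.003, -0.03, 0, 0, 0, 0, -1], [-0.002, -0.02, 0, 0, 0, 0, -1], [0, 0, 0, 0, 0, 0, -1], [0, 0, 0, 0, 0, 0, -1]]])

```text
time: 14.6
eef_pos: [0.4805, -0.004, 0.1521]
tcp_rot: [-0.003, 1.0, -0.001, -0.008]
contact_force: [0.3, 0.4, 0.4]
opening: 1.001
```

```bash
python3 - <<'E'
from h import *
f='w6.png';im=shot('wrist',f);go([.484,-.006,.066]);hsv=cv2.cvtColor(im,cv2.COLOR_RGB2HSV)
blue=((hsv[...,0]>95)&(hsv[...,0]<130)&(hsv[...,1]>130)&(hsv[...,2]>60)).astype(np.uint8)
for k in cv2.findContours(blue,0,2)[0]:
    if cv2.contourArea(k)>300:
        e=cv2.fitEllipse(k);print(np.round(e[0],1),e[1],ray(f,*e[0],.082))
E
```

```text
t 14.65 p [ 0.4805 -0.0037  0.152 ] shift [-0.0049 -0.0022  0.086 ] turn [-0.1 -0.9  0.4] op 1.001 F [ 0.1 -0.1 -0.1] j6 -1.79
[278.9 235. ] (49.27912902832031, 49.760902404785156) [ 0.48511718 -0.00819055  0.082     ]
[534.7 195.3] (30.650135040283203, 37.887516021728516) [0.45638888 0.15860943 0.082     ]
```

Blue cap at (0.4845, −0.007). Descending.

apply_moves(moves=[[[-0.004, -0.003, 0.015, 0, -0.9, 0.4, -1], [0, 0, 0.03, 0, 0, 0, -1], [0, 0, 0.015, 0, 0, 0, -1], [0, 0, 0, 0, 0, 0, -1], [0, 0, 0, 0, 0, 0, -1]]])

```text
time: 15.15
eef_pos: [0.4842, -0.0017, 0.0902]
tcp_rot: [-0.003, 1.0, -0.0, 0.0]
contact_force: [0.4, 0.2, 0.4]
opening: 0.997
```

```bash
python3 - <<'E'
from h import *
go([.4845,-.007,.066])
E
```

```text
t 15.15 p [ 0.4842 -0.0017  0.0902] shift [-0.0003 -0.0053  0.0242] turn [-0.   0.   0.4] op 0.997 F [0.4 0.2 0.4] j6 -1.79
```

apply_moves(moves=[[[0, -0.005, 0.01, 0, 0, 0.4, -1], [0, 0, 0.01, 0, 0, 0, -1], [0, 0, 0, 0, 0, 0, -1], [0, 0, 0, 0, 0, 0, -1]]])

```text
time: 15.55
eef_pos: [0.4857, -0.0064, 0.0708]
tcp_rot: [-0.0, 1.0, -0.001, 0.002]
contact_force: [1.0, 0.4, 0.0]
opening: 0.995
```

```bash
python3 - <<'E'
from h import *
go([.4845,-.007,.066])
E
```

```text
t 15.55 p [ 0.4857 -0.0064  0.0708] shift [ 0.0013 -0.0006  0.0048] turn [-0.1  0.3  0. ] op 0.995 F [1.  0.4 0. ] j6 -1.79
```

apply_moves(moves=[[[0.001, 0, 0.005, 0, 0.3, 0, -1], [0, 0, 0, 0, 0, 0, -1], [0, 0, 0, 0, 0, 0, 1], [0, 0, 0, 0, 0, 0, 1], [0, 0, 0, 0, 0, 0, 1], [0, 0, 0, 0, 0, 0, 1], [0, 0, 0, 0, 0, 0, 1], [0, 0, 0, 0, 0, 0, 1]]], force=40)

```text
time: 16.35
eef_pos: [0.4858, -0.0069, 0.0668]
tcp_rot: [-0.0, 1.0, -0.001, 0.001]
contact_force: [0.3, -0.3, 0.2]
opening: 0.377
```

```bash
python3 - <<'E'
from h import *
go([.4845,-.007,.13])
a=shot('wrist','w7.png');cv2.imwrite('pics/c7.png',a[100:320,150:430,::-1])
E
```

```text
t 16.35 p [ 0.4858 -0.0069  0.0668] shift [ 0.0012 -0.0003 -0.0632] turn [-0.1  0.1  0. ] op 0.377 F [ 0.3 -0.3  0.2] j6 -1.79
```

View pics/c7.png

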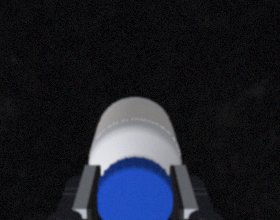

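Cap held centrally (opening 32 mm). Lifting.

apply_moves(moves=[[[0, 0, -0.01, 0, 0, 0, 1], [0, 0, -0.025, 0, 0, 0, 1], [0, 0, -0.035, 0, 0, 0, 1], [0, 0, -0.03, 0, 0, 0, 1], [0, 0, -0.01, 0, 0, 0, 1], [0, 0, 0, 0, 0, 0, 1], [0, 0, 0, 0, 0, 0, 1]]])

```text
time: 17.1
eef_pos: [0.4836, -0.0061, 0.1804]
tcp_rot: [-0.0, 1.0, -0.0, -0.001]
contact_force: [-0.7, -0.5, -1.5]
opening: 0.373
```

```bash
python3 - <<'E'
from h import *
go([.5755,.215,.18])
E
```

```text
t 17.1 p [ 0.4836 -0.0061  0.1804] shift [-0.0919  0.2211  0.    ] turn [-0.  -0.2  0. ] op 0.373 F [-0.7 -0.5 -1.5] j6 -1.79
```

apply_moves(moves=[[[-0.004, 0.01, -0.002, 0, 0, 0, 1], [-0.008, 0.02, -0.002, 0, 0, 0, 1], [-0.012, 0.028, -0.001, 0, 0, 0, 1], [-0.013, 0.032, 0, 0, 0, 0, 1], [-0.013, 0.032, 0, 0, 0, 0, 1], [-0.013, 0.032, 0, 0, 0, 0, 1], [-0.012, 0.028, 0, 0, 0, 0, 1], [-0.008, 0.02, 0, 0, 0, 0, 1], [-0.004, 0.01, 0, 0, 0, 0, 1], [0, 0, 0, 0, 0, 0, 1], [0, 0, 0, 0, 0, 0, 1]]])

```text
time: 18.2
eef_pos: [0.5651, 0.2192, 0.1642]
tcp_rot: [0.001, 1.0, -0.001, -0.018]
contact_force: [-0.9, -0.6, -1.3]
opening: 0.378
```

```bash
python3 - <<'E'
from h import *
go([.5755,.215,.155])
E
```

```text
t 18.2 p [0.5651 0.2192 0.1642] shift [-0.0107 -0.0041  0.0088] turn [-0.1 -2.1 -0.1] op 0.378 F [-0.9 -0.6 -1.3] j6 -1.37
```

apply_moves(moves=[[[-0.009, -0.003, 0, 0, -2, 0, 1], [0, 0, 0, 0, 0, 0, 1], [0, 0, 0, 0, 0, 0, 1]]])

```text
time: 18.5
eef_pos: [0.5727, 0.2135, 0.1625]
tcp_rot: [0.002, 1.0, -0.001, -0.002]
contact_force: [-0.7, 0.1, -1.9]
opening: 0.372
```

```bash
python3 - <<'E'
from h import *
go([.5755,.215,.138])
E
```

```text
t 18.5 p [0.5727 0.2135 0.1625] shift [-0.0029  0.0016  0.0245] turn [-0.2 -0.2 -0.2] op 0.372 F [-0.7  0.1 -1.9] j6 -1.37
```

apply_moves(moves=[[[-0.002, 0.001, 0.01, 0, 0, 0, 1], [0, 0, 0.008, 0, 0, 0, 1], [0, 0, 0.003, 0, 0, 0, 1], [0, 0, 0, 0, 0, 0, 1], [0, 0, 0, 0, 0, 0, 1]]])

```text
time: 19.0
eef_pos: [0.5738, 0.2131, 0.139]
tcp_rot: [0.003, 1.0, -0.002, -0.003]
contact_force: [0.7, 0.6, -0.4]
opening: 0.376
```

```bash
python3 - <<'E'
from h import *
go([.5755,.215,.135])
E
```

```text
t 19.0 p [0.5738 0.2131 0.139 ] shift [-0.0018  0.0019  0.004 ] turn [-0.2 -0.4 -0.4] op 0.376 F [ 0.7  0.6 -0.4] j6 -1.37
```

apply_moves(moves=[[[-0.001, 0.002, 0.003, 0, -0.4, 0, 1]]])

```text
time: 19.1
eef_pos: [0.5752, 0.2151, 0.1364]
tcp_rot: [0.003, 1.0, -0.001, 0.001]
contact_force: [-0.2, -0.8, -0.6]
opening: 0.377
```

apply_moves(moves=[[[0, 0, 0.003, 0, 0, 0, 1]]])

```text
time: 19.2
eef_pos: [0.5761, 0.2154, 0.1347]
tcp_rot: [0.003, 1.0, -0.001, 0.002]
contact_force: [-0.9, -0.4, 9.4]
opening: 0.377
```

apply_moves(moves=[[[0, 0, 0.002, 0, 0, 0, 1]]])

```text
time: 19.3
eef_pos: [0.5769, 0.2156, 0.1347]
tcp_rot: [0.003, 1.0, -0.001, 0.003]
contact_force: [-2.4, -1.1, 7.5]
opening: 0.377
```

In contact on the pan; releasing and backing straight up.

apply_moves(moves=[[[0, 0, 0, 0, 0, 0, 0], [0, 0, 0, 0, 0, 0, -0.5], [0, 0, 0, 0, 0, 0, -1], [0, 0, 0, 0, 0, 0, -1], [0, 0, 0, 0, 0, 0, -1], [0, 0, -0.02, 0, 0, 0, -1], [0, 0, -0.04, 0, 0, 0, -1], [0, 0, -0.04, 0, 0, 0, -1], [0, 0, -0.03, 0, 0, 0, -1], [0, 0, -0.02, 0, 0, 0, -1], [0, 0, 0, 0, 0, 0, -1], [0, 0, 0, 0, 0, 0, -1]]])

```text
time: 20.5
eef_pos: [0.5747, 0.2161, 0.2868]
tcp_rot: [0.003, 1.0, -0.002, 0.0]
contact_force: [0.7, -0.0, -0.8]
opening: 1.005
```

```bash
python3 - <<'E'
from h import *
go([.5755,.215,.3])
a=shot('wrist','w8.png');b=shot('scene','s8.png')
cv2.imwrite('pics/c8.png',np.hstack([cv2.resize(a,(400,300)),cv2.resize(b[130:310,180:460],(400,300))])[:,:,::-1])
hsv=cv2.cvtColor(a,cv2.COLOR_RGB2HSV)
blue=((hsv[...,0]>95)&(hsv[...,0]<130)&(hsv[...,1]>130)&(hsv[...,2]>60)).astype(np.uint8)
for k in cv2.findContours(blue,0,2)[0]:
    if cv2.contourArea(k)>300: e=cv2.fitEllipse(k);print(np.round(e[0],1),ray('w8.png',*e[0],.15))
E
```

```text
t 20.5 p [0.5747 0.2161 0.2868] shift [-0.0008 -0.0011 -0.0132] turn [-0.2  0.  -0.3] op 1.005 F [ 0.7 -0.  -0.8] j6 -1.37
[126.1 283.1] [0.65666558 0.06645519 0.15      ]
[283.4 200.4] [0.57641402 0.21443604 0.15      ]
[250.4  67.5] [0.47091645 0.19008426 0.15      ]
[524.1  63.1] [0.46904019 0.39670183 0.15      ]
```

View pics/c8.png

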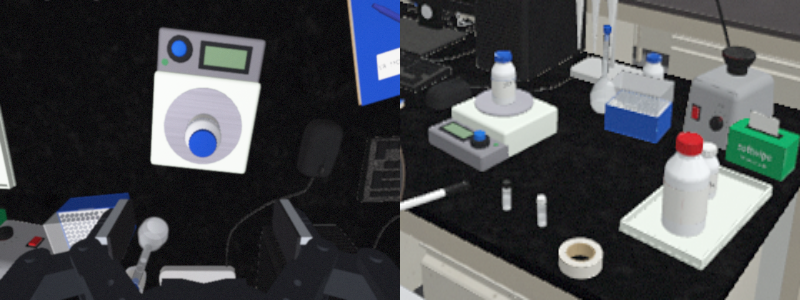

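The blue bottle stands upright in the middle of the pan, and the red one upright in the tray beside the white bottle. Both vials are still standing.

```bash
python3 -c "
from plant import ctrl
print(ctrl.sign_off())"
```

```text
the job is handed in; nothing more can be done
None
```

The job is done and handed in at about 20.6 s of the 67 s allowed. I moved the red-capped bottle from the pan to the tray floor. Then I pressed the tare button with the pan empty, and set the blue-capped bottle gently in the middle of the pan.

- **Bottles:** The last wrist and scene pictures show both bottles upright. The blue cap is about 1 mm from the measured pan centre. The white-capped bottle and both vials are still standing, and the arm was clear of everything with the gripper open.
- **Tare button:** The fingers met a hard stop about 6 mm below where I estimate the button's top to be. The pictures show the button had sunk while still standing above its collar. That points to fully down, but I had no direct reading of its travel, and my picture-based estimates of the button's height were not conclusive.
- **Force:** On the second press the tool force briefly read about 43 N, higher than I intended. From the pictures and wrist torque, I judged that only the fingertips were touching. If that contact counts under the 40 N rule for the arm and gripper body, it would be over the limit.

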